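Squeeze the tap-pipe clip shut with the pliers

TASK

The black clip that holds the tap pipe to the green shelf has sprung open. Lift the red-handled pliers out of their pocket in the blue holder, put the jaws over the clip's two ears and squeeze them together with the pliers until the clip snaps shut and stays shut, then lower the pliers back into their pocket, jaws down, and let go without dropping them. Do not touch the clip with the gripper itself, and leave the two cups and the grater where they are.

Things in the scene. Friction and masses are not known exactly. Their poses are not given: they have to be found in the camera images.
- pliers_grip (a point): Where to grip the 154 mm pincer pliers (0.24 kg; steel jaws, red handles): on the centre line between the two handles, 136 mm above the feet of the open jaws, 72 mm above the pivot, about 15 mm below the handle ends. z runs from jaws to handles (up at the start), y from handle to handle (squeezing direction of handles and jaws). Handles 16 mm thick along x, 66 mm over their outsides when open.
- pliers_a (a joint): Turn of each half of the pliers: 0 sprung open (start), 0.27 rad fully closed at their own stop (handles 30 mm over their outsides, jaw gap 13 mm). Handles start to close at 6 N a side and need 8 N closed, plus about 10 N to snap the clip. The spring presses them outwards on the fingers: fingers about 58 mm apart hold the pliers nearly open; fingers opened beyond 66 mm let them drop.
- pliers_jaws (a point): Middle of the gap between the two jaw pads of the open pliers, 129 mm below point pliers_grip, same axes. Open, the pads are 41 mm apart at their upper and 49 mm at their lower edge, and 65 mm over their outsides; held with the handles at 58 mm the gap is 6 mm less. Pads 14 mm tall, 14 mm wide along x. As the jaws are squeezed closed the pads move about 8 mm further down from the gripper.
- pliers_foot (a point): Point on the centre line of the pliers level with the lowest points of the open jaws (136 mm below point pliers_grip), same axes. It lies at point pocket while the pliers stand in their pocket.
- pocket (a point): Centre of the inner floor (4 mm above the table) of the pliers' pocket: the middle of three compartments of a blue steel holder, 102 x 78 mm, 52 mm tall, fixed. The pocket is 24 mm wide along x, 73 mm long along y, 48 mm deep, its long edges turned out to 60 mm above the table; axes as the pliers' at the start. Other handles in the outer compartments reach 90 mm above the table.
- clip_ears (a point): Point midway between the two upright ears of the open black clip on the cream pipe, where the middle of the jaw gap should be before squeezing. y along the pipe, x across it. The ears close along x, both alike. Tabs 22 mm wide along y, tops 11 mm above this point, the clip's band 20 mm below it. Over their outsides: open 28 mm (31 at the tips), shut 12 mm.
- shelf: Green painted steel shelf, fixed, 220 (x) x 420 (y) mm, deck 100 mm high, with a lidded box on it to 170 mm. Origin under its centre, on the table. The cream tap pipe (34 mm thick, axis 127 mm high) runs along y over its front edge at x = -85 mm; the open clip is at y = -30 mm, another clip, shut, at y = -165 mm.
- clip_a (a joint): Angle of the clip's arms: 0 open (start), 0.125 rad shut. They spring back open if let go before about 0.085 and beyond that snap shut by themselves and stay shut.
- cup1: White ceramic cup, loose, 74 mm diameter, 75 mm tall, standing on the shelf behind the pipe. Origin at the centre of its foot.
- cup2: Blue ceramic cup, same size, beside it. Origin at the centre of its foot.
- grater: Flat steel hand grater, loose, lying on the table: 210 x 89 x 13 mm, long along its x. Origin near its middle, at table height.
Things that resemble listed ones, but are neither listed nor needed, are in the scene too. Leave any turquoise or white look-alike of the part that bears pliers_grip alone.

How it is judged:
On the way, in this order (a step that is already met when the one before it is completed fails the run):
1. the pliers are lifted clear of their pocket (z of pliers_foot in the frame of pocket above 0.06 m), for 0.1 s.
2. the clip is snapped shut with the pliers' jaws over its ears (value of joint clip_a above 0.115 rad and distance between pliers_jaws and clip_ears below 0.02 m), for 0.1 s.
At the end, for the whole second after the job is handed in: The clip is shut (joint above 0.115 rad) and stays so by itself; the pliers stand at rest in their pocket, jaws down (foot within 12 mm sideways and 8 mm of the pocket floor, tilted less than 0.2 rad), released (value of joint clip_a above 0.115 rad and horizontal distance between pliers_foot and pocket below 0.012 m and z of pliers_foot in the frame of pocket below 0.008 m and angle between pliers_foot's own z axis and vertical below 0.2 rad and linear speed of pliers below 0.02 m/s); the robot touches nothing.
It fails at once if the gripper or arm touches the clip (contact force between any of the fingers, the arm and clip_a above 1 N or contact force between any of the fingers, the arm and clip_b above 1 N).
It fails at once if a cup or the grater is shifted by more than 25 mm or a cup is tipped (distance of any of cup1, cup2, grater from where it was at the start of the episode above 0.025 m or angle between any of cup1, cup2's own z axis and vertical above 0.4 rad).
It fails at once if the pliers are dropped (falling free faster than 0.6 m/s) (contact force between the fingers and pliers below 0.05 N and linear speed of pliers above 0.6 m/s).
It also fails if it takes over 61 s, if anything falls off the work surface, if the arm or the gripper's body presses on something with over 40 N, if the wrist force passes 120 N, or if a joint passes its speed limit or range.

ROBOT

A 6-joint arm with a two-finger parallel gripper is mounted at the origin on the work surface. World frame = base frame: x ahead of the robot, y to its left, z up, the work surface at z = 0. Lengths are in m, angles in rad, forces in N, time in s.
With the tool pointing down it reaches from about 0.35 to 0.975 m from the base axis. Payload 7.1 kg.
Tool frame: the origin (TCP) lies between the finger pads; the fingertips stand 25 mm ahead of it and the grasp point (between the pads) lies 6 mm ahead of it; z points along the fingers, y is the direction in which the jaws open and shut (so a half turn about z gives the same grasp; the last joint's range is limited). The gripper opens to 88 mm and grips with 3 to 60 N. Pads are 20 mm wide; open, the fingers measure 115 mm over their backs; the gripper's body (75 mm by 178 mm) begins 61 mm behind the grasp point.
Start: joints at [1.251, 0.423, 1.63, -0, 1.089, -0.019], TCP at [0.185, 0.597, 0.248] pointing down, gripper open.
Joint ranges: [-3, 3], [-0.9, 2.11], [0.09, 2.58], [-1.31, 4.45], [0.11, 2.69], [-2.54, 2.54]. Speed limits (rad/s): [2.39, 2.39, 3.01, 3.14, 3.14, 3.14].

INTERFACE

Orientations are given as a unit quaternion [w, x, y, z].
In Python, from plant import get_obs, read_camera, hand_in gives the robot as it stands.
- The arm moves only by the tool servo_tool, never from a script. Its argument "series" is a list of rows, each a list of 3 entries, a list of its own where there are three numbers: the shift along the tool's x, y, z in cm, then the turn, a rotation vector about the tool's x, y, z in degrees, then the closure, from 0 (fully open) to 1 (shut). In form: [[[tx, ty, tz], [ax, ay, az], gripper], ...]. A call has exactly 10 rows; each row is the pose to reach, as a shift and turn from the pose measured when the call began, along the tool's axes at that moment; what a row does not reach only later rows make up. A row lasts 1/12 s, in which the tool goes at most 41.7 mm and 7.16 degrees, less where a joint would pass 70% of its speed; a pose out of reach is approached as far as the arm can. A call with a gripper value outside its range is refused whole. The fingers move at their own pace and stop on an object; "newtons" is the grip in N (left out, the last holds). Time passes only in rows, so rows that repeat a pose let the fingers close, or fill a call up. It gives the time, the measured TCP pose, the force and the opening at its end, in the units of the state.
- get_obs(): the state, without advancing time (a new reading comes with each control period).
- read_camera(name): name is "side" or "top" or "wrist"; returns a dict with "pixels" (384x512x3 uint8, red, green, blue), "intrinsics" (3x3 intrinsics, pixels), "pose" (4x4, takes a point from camera to world coordinates); the wrist camera has in their place "tool_from_camera" (4x4, takes a point from camera to tool coordinates, whose origin is the TCP and whose axes are the flange's). Camera axes: x right, y up, looking along -z (the intrinsics and any distortion apply to the point x, -y, -z); pixel columns grow to the right and rows downward; lengths in m; the calibration is good to about 2 mm. A picture is of the moment at which its call begins: read the wrist's pose just before it. There is no depth.
- hand_in(): hands the job in, once; it reports no verdict.
The state is a dict: "time": time; "joint_pos": joint angles; "dq": joint speeds; "tau": joint torques, N m; "ee_pos": TCP position; "eef_rot": TCP orientation; "wrist_force": force on the tool from outside, world axes, zero at the start; "torque": the same for the moment, N m; "grip_width": finger opening in m.
Only numpy, scipy, OpenCV 4.12 (cv2) and the standard library are available. Lean on these libraries where they do the work, as an engineer would, in place of code of your own. Each camera call takes 0.05 s, during which the arm holds its last target. There are 200 camera calls.

## Working session

There is one attempt and no reset: what is moved stays moved. The work goes in short steps, Python scripts to look and compute and a tool call to move; the robot and the scene stay as the last step left them, time stands still between calls to the robot, and variables do not carry over. Pictures are saved under pics/ and viewed, about 8 in all and at most 12, crops included, and the job is handed in when it is done.

Besides the shell and the picture viewer there is one more tool, called as name(argument=value, ...), one argument or row to a line, values as JSON. servo_tool: Moves the arm, as the interface text tells. Its arguments: {"type":"object","properties":{"series":{"type":"array","items":{"type":"array"}},"newtons":{"type":"number"}},"required":["series"]}

```bash
mkdir -p pics
cat > h.py <<'E'
import numpy as np, cv2
from plant import get_obs, read_camera, hand_in
from scipy.spatial.transform import Rotation as R
def Rq(q): return R.from_quat([q[1],q[2],q[3],q[0]])
def cam(n):
    o=get_obs(); c=read_camera(n)
    if 'pose' in c: P=np.array(c['pose'])
    else:
        T=np.eye(4);T[:3,:3]=Rq(o['eef_rot']).as_matrix();T[:3,3]=o['ee_pos'];P=T@np.array(c['tool_from_camera'])
    return np.array(c['pixels']),np.array(c['intrinsics']),P
def ray(K,P,uv):
    d=np.linalg.inv(K)@[uv[0],uv[1],1]; d=P[:3,:3]@[d[0],-d[1],-d[2]]; return P[:3,3],d/np.linalg.norm(d)
def onz(K,P,uv,z):
    o,d=ray(K,P,uv); return o+d*(z-o[2])/d[2]
def proj(K,P,X):
    x=P[:3,:3].T@(np.array(X)-P[:3,3]); p=K@[x[0],-x[1],-x[2]]; return p[:2]/p[2]
def cross(a,b):
    (o,d),(p,e)=a,b; s=np.linalg.lstsq(np.c_[d,-e],p-o,rcond=None)[0]; A=o+d*s[0];B=p+e*s[1]; return (A+B)/2,np.linalg.norm(A-B)
E
python3 - <<'E'
from h import *
import pickle
D={}
for n in ['side','top','wrist']:
    D[n]=cam(n); cv2.imwrite(f'pics/{n}0.png',D[n][0][:,:,::-1]); print(n,D[n][1].round(1).tolist(),D[n][2].round(3).tolist())
pickle.dump(D,open('d0.pkl','wb')); o=get_obs(); print({k:np.round(v,3).tolist() for k,v in o.items()})
for n in ['side','top']:
    cv2.imwrite(f'pics/{n}0b.png',cv2.resize(D[n][0][:,:,::-1],(800,600),interpolation=cv2.INTER_CUBIC))
E
```

```text
side [[439.3, 0.0, 257.4], [0.0, 439.3, 180.2], [0.0, 0.0, 1.0]] [[0.977, 0.158, -0.145, 0.367], [-0.213, 0.645, -0.734, -1.066], [-0.022, 0.748, 0.664, 0.967], [0.0, 0.0, 0.0, 1.0]]
top [[434.7, 0.0, 254.2], [0.0, 434.7, 201.9], [0.0, 0.0, 1.0]] [[-0.008, 0.998, -0.067, 0.49], [-1.0, -0.01, -0.022, -0.149], [-0.023, 0.066, 0.998, 1.304], [0.0, 0.0, 0.0, 1.0]]
wrist [[335.7, 0.0, 255.9], [0.0, 335.7, 194.3], [0.0, 0.0, 1.0]] [[0.295, -0.914, -0.278, 0.108], [0.955, 0.282, 0.086, 0.62], [-0.001, -0.291, 0.957, 0.383], [0.0, 0.0, 0.0, 1.0]]
{'time': 0.15, 'joint_pos': [1.251, 0.424, 1.63, -0.0, 1.089, -0.019], 'dq': [-0.001, -0.003, -0.002, -0.0, 0.0, 0.001], 'tau': [0.0, -54.499, -27.392, 0.064, 0.021, -0.0], 'ee_pos': [0.185, 0.597, 0.247], 'eef_rot': [-0.0, 0.15, 0.989, -0.001], 'wrist_force': [0.031, -0.166, 0.425], 'torque': [-0.03, -0.008, -0.019], 'grip_width': 0.088}
```

View pics/top0b.png

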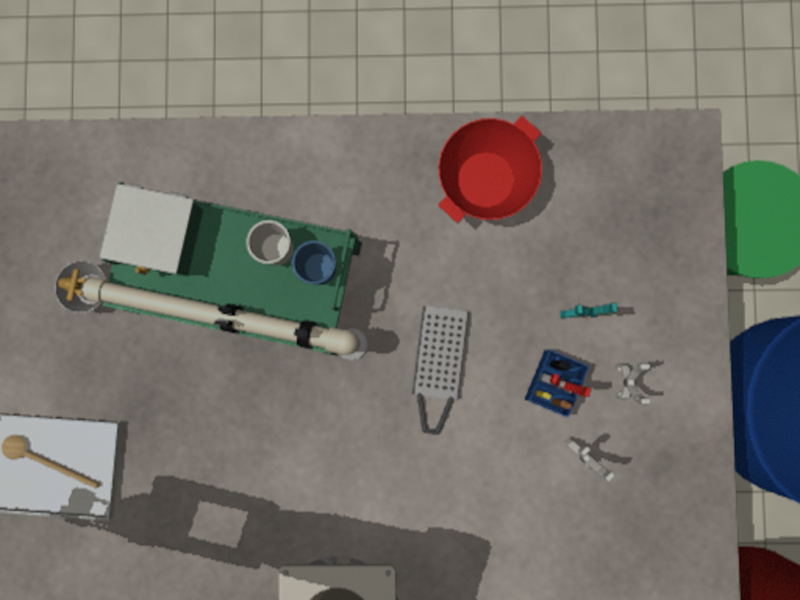

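View pics/side0b.png

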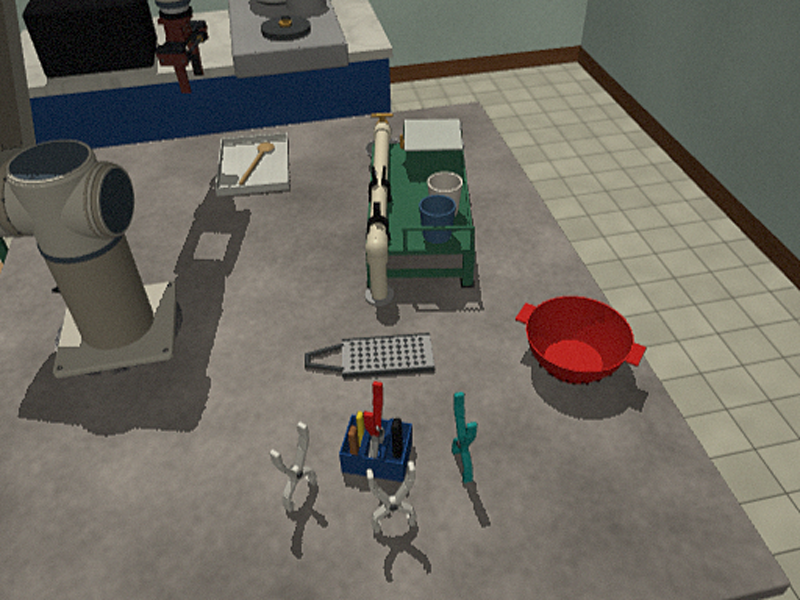

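Run:
```python
from h import *
import pickle
D=pickle.load(open('d0.pkl','rb'))
I,K,P=D['top']; hsv=cv2.cvtColor(I,cv2.COLOR_RGB2HSV); J,K2,P2=D['side']; hs2=cv2.cvtColor(J,cv2.COLOR_RGB2HSV)
def m(h,lo,hi,box):
    k=cv2.inRange(h,np.array(lo),np.array(hi)); z=np.zeros_like(k); u0,v0,u1,v1=[int(b*.64) for b in box]; z[v0:v1,u0:u1]=k[v0:v1,u0:u1]; return z
def pts(k): v,u=np.nonzero(k); return np.c_[u,v].astype(np.float32)
def wz(p,z,K=K,P=P): return np.array([onz(K,P,q,z)[:2] for q in p])
# holder
k=m(hsv,(105,120,20),(125,255,255),(510,330,610,430)); r=cv2.boxPoints(cv2.minAreaRect(pts(k)))
print('holder px',r.round(1).tolist()); w=wz(r,.052); print(w.round(4).tolist(),w.mean(0)); 
e=np.diff(np.r_[w,w[:1]],axis=0); print(np.linalg.norm(e,axis=1),np.degrees(np.arctan2(e[:,1],e[:,0])))
# red
k=m(hsv,(0,150,80),(6,255,255),(530,350,610,410))|m(hsv,(174,150,80),(180,255,255),(530,350,610,410)); p=pts(k); print('red top',len(p),p.min(0),p.max(0)); r=cv2.minAreaRect(p);print(r, wz(cv2.boxPoints(r),.147).round(4).tolist())
print('green')
k=m(hsv,(65,80,30),(90,255,255),(90,180,370,370)); c=cv2.boxPoints(cv2.minAreaRect(pts(k)));w=wz(c,.1);print(w.round(4).tolist());e=np.diff(np.r_[w,w[:1]],axis=0); print(np.linalg.norm(e,axis=1),np.degrees(np.arctan2(e[:,1],e[:,0])))
# pipe
k=m(hsv,(8,20,110),(35,110,255),(110,270,330,350)); p=pts(k); w=wz(p,.127)
# black
b=m(hsv,(0,0,0),(180,255,50),(200,290,330,360)); n,l,s,c=cv2.connectedComponentsWithStats(b)
for i in range(1,n):
    if s[i,4]>8: print('blk',s[i],c[i],wz([c[i]],.14))
mu=w.mean(0);U,S,V=np.linalg.svd(w-mu,full_matrices=False); print('pipe',mu,V[0],np.degrees(np.arctan2(V[0][1],V[0][0])),S/np.sqrt(len(w)))
k=m(hs2,(0,150,80),(6,255,255),(350,370,400,450))|m(hs2,(174,150,80),(180,255,255),(350,370,400,450)); p=pts(k);print('red side',p.min(0),p.max(0),cv2.minAreaRect(p))
cr=lambda I,b,n:cv2.imwrite(n,cv2.resize(I[b[1]:b[3],b[0]:b[2],::-1],None,fx=6,fy=6,interpolation=cv2.INTER_CUBIC))
a=cv2.resize(I[215:275,330:430,::-1],(800,480),interpolation=cv2.INTER_CUBIC)
cv2.imwrite('pics/c0.png',a)
```

```text
holder px [[335.5, 254.89999389648438], [348.8999938964844, 222.6999969482422], [376.6000061035156, 234.3000030517578], [363.20001220703125, 266.3999938964844]]
[[0.4202, -0.3519], [0.5115, -0.392], [0.4778, -0.4702], [0.3869, -0.4298]] [ 0.44911102 -0.41097861]
[0.09974779 0.08509884 0.09943304 0.08474834] [ -23.72311404 -113.31579334  156.07327566   66.89912308]
red top 116 [352. 240.] [377. 253.]
((364.3792724609375, 246.55172729492188), (25.997346878051758, 5.942250728607178), 21.801410675048828) [[0.4524, -0.3784], [0.4669, -0.3846], [0.4411, -0.4472], [0.4267, -0.441]]
green
[[0.5954, 0.4204], [0.8173, 0.3791], [0.721, -0.0583], [0.503, -0.0128]]
[0.22567473 0.44793962 0.22264461 0.4428913 ] [ -10.52428535 -102.41916655  168.19954494   77.95855035]
blk [140 195  16   7  72] [147.08333333 197.40277778] [[0.58302235 0.16617854]]
blk [189 205  14  18 144] [194.54861111 213.125     ] [[0.53932754 0.03745223]]
blk [138 206  15   7  57] [145.21052632 208.89473684] [[0.55197838 0.17100676]]
pipe [0.55428574 0.24016215] [-0.09604979 -0.99537653] -95.51174476691772 [0.10266195 0.02657857]
red side [233. 244.] [244. 278.] ((238.54061889648438, 260.9314880371094), (10.75830364227295, 34.12733840942383), 4.085616588592529)
```

View pics/c0.png

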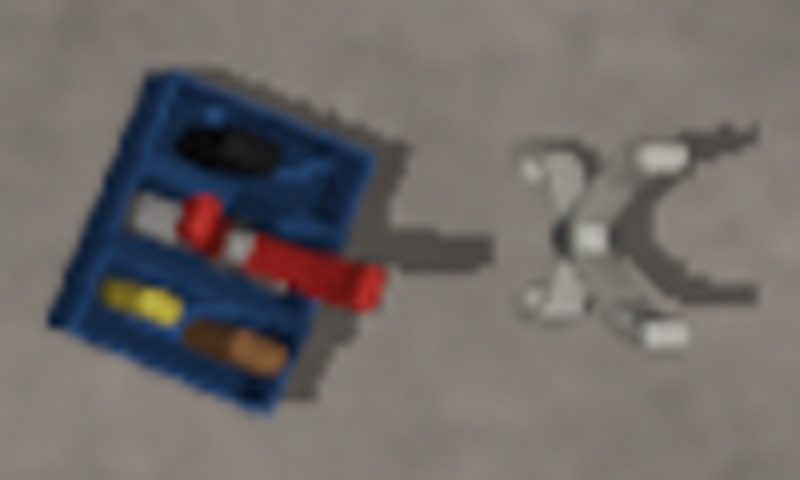

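servo_tool(
  series=[
    [[-55, -88.7, -5], [0, 0, 100], 0],
    [[-55, -88.7, -5], [0, 0, 100], 0],
    [[-55, -88.7, -5], [0, 0, 100], 0],
    [[-55, -88.7, -5], [0, 0, 100], 0],
    [[-55, -88.7, -5], [0, 0, 100], 0],
    [[-55, -88.7, -5], [0, 0, 100], 0],
    [[-55, -88.7, -5], [0, 0, 100], 0],
    [[-55, -88.7, -5], [0, 0, 100], 0],
    [[-55, -88.7, -5], [0, 0, 100], 0],
    [[-55, -88.7, -5], [0, 0, 100], 0],
  ],
)

```text
time: 0.98
ee_pos: [0.2895, 0.1923, 0.2679]
eef_rot: [0.0, 0.702, 0.712, -0.0]
wrist_force: [1.1, -0.5, -0.1]
grip_width: 0.0879
```

```bash
cat >> h.py <<'E'
def go(x,y,z,ang):
    """tool-frame shift (cm) and turn (deg) to world TCP x,y,z, tool down, tool y axis at ang deg"""
    o=get_obs(); Rt=Rq(o['eef_rot']); a=np.radians(ang)
    Y=np.array([np.cos(a),np.sin(a),0]); Z=np.array([0,0,-1.]); X=np.cross(Y,Z)
    G=R.from_matrix(np.c_[X,Y,Z]); t=Rt.inv().apply(np.array([x,y,z])-o['ee_pos'])*100
    M=Rt.as_matrix()
    print('t',round(o['time'],2),'pos',np.round(o['ee_pos'],4),'yang',round(np.degrees(np.arctan2(M[1,1],M[0,1])),2),'w',round(o['grip_width'],4),'F',np.round(o['wrist_force'],1),'j',np.round(o['joint_pos'],2),'\nshift',t.round(2).tolist(),'turn',np.degrees((Rt.inv()*G).as_rotvec()).round(2).tolist())
E
python3 -c "
from h import *
go(.447,-.413,.29,-113.5)"
```

```text
t 0.98 pos [0.2895 0.1923 0.2679] yang 0.84 w 0.0879 F [ 1.1 -0.5 -0.1] j [ 0.55 -0.04  2.17 -0.    1.01  0.54] 
shift [-60.76, 14.86, -2.16] turn [0.05, 0.01, 114.34]
```

servo_tool(
  series=[
    [[-60.8, 14.9, -2.2], [0, 0, 114.3], 0],
    [[-60.8, 14.9, -2.2], [0, 0, 114.3], 0],
    [[-60.8, 14.9, -2.2], [0, 0, 114.3], 0],
    [[-60.8, 14.9, -2.2], [0, 0, 114.3], 0],
    [[-60.8, 14.9, -2.2], [0, 0, 114.3], 0],
    [[-60.8, 14.9, -2.2], [0, 0, 114.3], 0],
    [[-60.8, 14.9, -2.2], [0, 0, 114.3], 0],
    [[-60.8, 14.9, -2.2], [0, 0, 114.3], 0],
    [[-60.8, 14.9, -2.2], [0, 0, 114.3], 0],
    [[-60.8, 14.9, -2.2], [0, 0, 114.3], 0],
  ],
)

```text
time: 1.82
ee_pos: [0.3941, -0.2113, 0.2828]
eef_rot: [0.0, 0.986, 0.166, 0.0]
wrist_force: [0.5, 0.4, 0.2]
grip_width: 0.0876
```

```bash
python3 -c "
from h import *
go(.447,-.413,.29,-113.5)"
```

```text
t 1.82 pos [ 0.3941 -0.2113  0.2828] yang -70.88 w 0.0876 F [0.5 0.4 0.2] j [-0.52  0.11  1.97 -0.    1.06  0.72] 
shift [-1.61, 20.79, -0.7] turn [0.04, -0.02, 42.62]
```

servo_tool(
  series=[
    [[-1.6, 20.8, -0.7], [0, 0, 42.6], 0],
    [[-1.6, 20.8, -0.7], [0, 0, 42.6], 0],
    [[-1.6, 20.8, -0.7], [0, 0, 42.6], 0],
    [[-1.6, 20.8, -0.7], [0, 0, 42.6], 0],
    [[-1.6, 20.8, -0.7], [0, 0, 42.6], 0],
    [[-1.6, 20.8, -0.7], [0, 0, 42.6], 0],
    [[-1.6, 20.8, -0.7], [0, 0, 42.6], 0],
    [[-1.6, 20.8, -0.7], [0, 0, 42.6], 0],
    [[-1.6, 20.8, -0.7], [0, 0, 42.6], 0],
    [[-1.6, 20.8, -0.7], [0, 0, 42.6], 0],
  ],
)

```text
time: 2.65
ee_pos: [0.4469, -0.4117, 0.2901]
eef_rot: [0.0, 0.979, -0.202, 0.0]
wrist_force: [0.5, 0.5, 0.2]
grip_width: 0.0881
```

Run:
```python
from h import *
import pickle
go(.447,-.413,.29,-113.5)
I,K,P=cam('wrist'); pickle.dump((I,K,P),open('d1.pkl','wb'))
a=I[:,:,::-1].copy()
cv2.imwrite('pics/w1.png',cv2.resize(a,(800,600),interpolation=cv2.INTER_CUBIC))
c=np.array([.447,-.413]);y=np.array([np.cos(np.radians(-113.5)),np.sin(np.radians(-113.5))])
for s in(-.033,0,.033): print(proj(K,P,[*(c+s*y),.155])/.64)
```

```text
t 2.65 pos [ 0.4469 -0.4117  0.2901] yang -113.27 w 0.0881 F [0.5 0.5 0.2] j [-0.76  0.35  1.63 -0.    1.16  1.21] 
shift [0.06, 0.11, 0.01] turn [0.01, -0.0, 0.23]
[339.24578643 297.75350415]
[400.47256874 298.064677  ]
[461.68635485 298.3757838 ]
```

View pics/w1.png

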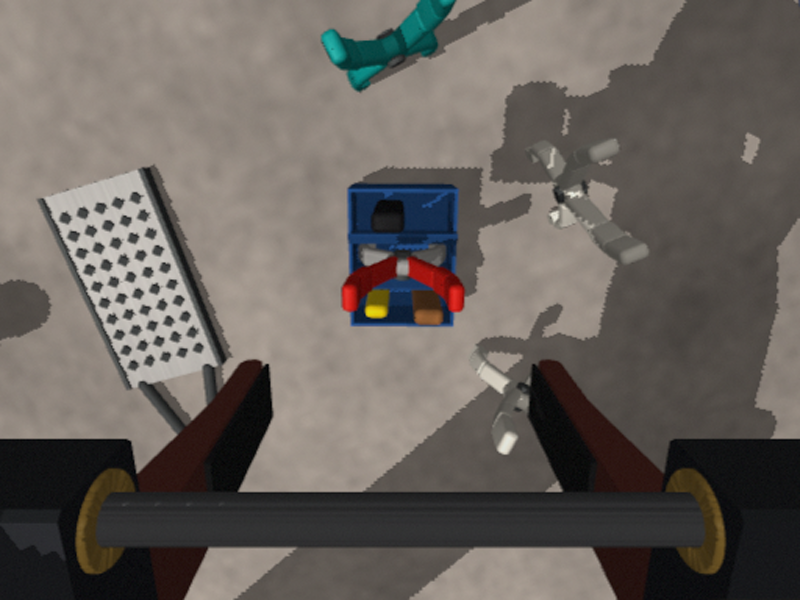

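Run:
```python
from h import *
import pickle
I,K,P=pickle.load(open('d1.pkl','rb')); h=cv2.cvtColor(I,cv2.COLOR_RGB2HSV)
k=cv2.inRange(h,np.array((0,150,70)),np.array((6,255,255)))|cv2.inRange(h,np.array((174,150,70)),np.array((180,255,255)))
k[:150]=0;k[215:]=0;k[:,:200]=0;k[:,310:]=0
v,u=np.nonzero(k); print(u.min(),u.max(),v.min(),v.max())
mid=(u.min()+u.max()+1)/2
ends=[]
for s in(u<u.min()+8,u>u.max()-8):
    uu,vv=u[s],v[s]; e=(uu.mean()+.5,(vv.min()+vv.max()+1)/2); ends.append(e); print(e,vv.min(),vv.max(),onz(K,P,e,.152))
b=(mid,np.mean([e[1] for e in ends])); C=onz(K,P,b,.152);print(C, (onz(K,P,(u.max()+1,b[1]),.15)-onz(K,P,(u.min(),b[1]),.15)))
E=[onz(K,P,e,.152) for e in ends]; d=E[1]-E[0]; print('ang',np.degrees(np.arctan2(d[1],d[0])))
k=cv2.inRange(h,np.array((105,120,20)),np.array((125,255,255)));k[:100]=0;k[225:]=0;k[:,:200]=0;k[:,310:]=0
v,u=np.nonzero(k); r=cv2.minAreaRect(np.c_[u,v].astype(np.float32));print(r,onz(K,P,r[0],.052)); 
go(C[0],C[1],.146,-113.5)
```

```text
219 296 164 199
(np.float64(223.39634146341464), np.float64(186.5)) 174 198 [ 0.46065282 -0.38848127  0.152     ]
(np.float64(292.6377245508982), np.float64(187.5)) 175 199 [ 0.43669612 -0.44214776  0.152     ]
[ 0.44868476 -0.41529094  0.152     ] [-0.0262643  -0.06128765  0.        ]
ang -114.055964743888
((257.5, 163.0), (90.0, 69.0), 90.0) [ 0.4489913  -0.41540292  0.052     ]
t 2.7 pos [ 0.447  -0.4118  0.2902] yang -113.3 w 0.0879 F [-0.1 -0.1 -0.3] j [-0.76  0.35  1.63 -0.    1.16  1.21] 
shift [0.29, 0.25, 14.42] turn [0.02, -0.02, 0.2]
```

servo_tool(
  series=[
    [[0.3, 0.25, 3], [0, 0, 0.2], 0],
    [[0.3, 0.25, 6], [0, 0, 0.2], 0],
    [[0.3, 0.25, 9], [0, 0, 0.2], 0],
    [[0.3, 0.25, 11.5], [0, 0, 0.2], 0],
    [[0.3, 0.25, 13], [0, 0, 0.2], 0],
    [[0.3, 0.25, 14], [0, 0, 0.2], 0],
    [[0.3, 0.25, 14.4], [0, 0, 0.2], 0],
    [[0.3, 0.25, 14.4], [0, 0, 0.2], 0],
    [[0.3, 0.25, 14.4], [0, 0, 0.2], 0.1],
    [[0.3, 0.25, 14.4], [0, 0, 0.2], 0.2],
  ],
  newtons=25,
)

```text
time: 3.53
ee_pos: [0.4495, -0.4159, 0.1476]
eef_rot: [0.001, 0.979, -0.203, 0.001]
wrist_force: [0.3, -0.1, -0.8]
grip_width: 0.0779
```

servo_tool(
  series=[
    [[0, 0, 0], [0, 0, 0], 0.22],
    [[0, 0, 0], [0, 0, 0], 0.24],
    [[0, 0, 0], [0, 0, 0], 0.26],
    [[0, 0, 0], [0, 0, 0], 0.28],
    [[0, 0, 0], [0, 0, 0], 0.3],
    [[0, 0, 0], [0, 0, 0], 0.32],
    [[0, 0, 0], [0, 0, 0], 0.34],
    [[0, 0, 0], [0, 0, 0], 0.34],
    [[0, 0, 0], [0, 0, 0], 0.34],
    [[0, 0, 0], [0, 0, 0], 0.34],
  ],
)

```text
time: 4.37
ee_pos: [0.4515, -0.4181, 0.1511]
eef_rot: [0.003, 0.979, -0.203, 0.004]
wrist_force: [-0.3, -0.7, 16.3]
grip_width: 0.0583
```

```bash
python3 -c "
from h import *
go(.4487,-.4153,.146,-113.5)"
```

```text
t 4.37 pos [ 0.4515 -0.4181  0.1511] yang -113.47 w 0.0583 F [-0.3 -0.7 16.3] j [-0.77  0.53  1.72 -0.    0.89  1.21] 
shift [-0.37, -0.14, 0.51] turn [0.23, -0.53, 0.03]
```

servo_tool(
  series=[
    [[-0.2, -0.1, -1], [0, 0, 0], 0.34],
    [[-0.2, -0.1, -2], [0, 0, 0], 0.34],
    [[-0.2, -0.1, -4], [0, 0, 0], 0.34],
    [[-0.2, -0.1, -6], [0, 0, 0], 0.34],
    [[-0.2, -0.1, -9], [0, 0, 0], 0.34],
    [[-0.2, -0.1, -12], [0, 0, 0], 0.34],
    [[-0.2, -0.1, -15], [0, 0, 0], 0.34],
    [[-0.2, -0.1, -18], [0, 0, 0], 0.34],
    [[-0.2, -0.1, -20], [0, 0, 0], 0.34],
    [[-0.2, -0.1, -22], [0, 0, 0], 0.34],
  ],
)

```text
time: 5.2
ee_pos: [0.4483, -0.4145, 0.3733]
eef_rot: [0.003, 0.979, -0.203, 0.005]
wrist_force: [1.1, -0.3, -2.5]
grip_width: 0.0581
```

Run:
```python
from h import *
import pickle
I,K,P=cam('wrist'); J,K2,P2=cam('side'); pickle.dump((I,K,P,J,K2,P2),open('d2.pkl','wb'))
cv2.imwrite('pics/w2.png',cv2.resize(I[:,:,::-1],(560,420)))
b=proj(K2,P2,[.45,-.416,.3]); u,v=int(b[0]),int(b[1]); u=max(u,60);v=max(v,60)
c=cv2.resize(J[v-60:v+80,max(u-40,0):u+40,::-1],(240,420),interpolation=cv2.INTER_CUBIC)
cv2.imwrite('pics/ws2.png',np.hstack([cv2.imread('pics/w2.png'),c]))
go(.567,.168,.38,-11.5)
```

```text
t 5.3 pos [ 0.4494 -0.4155  0.3751] yang -113.47 w 0.0578 F [ 0.7 -1.4 -1.9] j [-0.77  0.28  1.54 -0.    1.31  1.22] 
shift [-12.44, -58.2, -1.04] turn [1.04, -0.31, -101.96]
```

View pics/ws2.png

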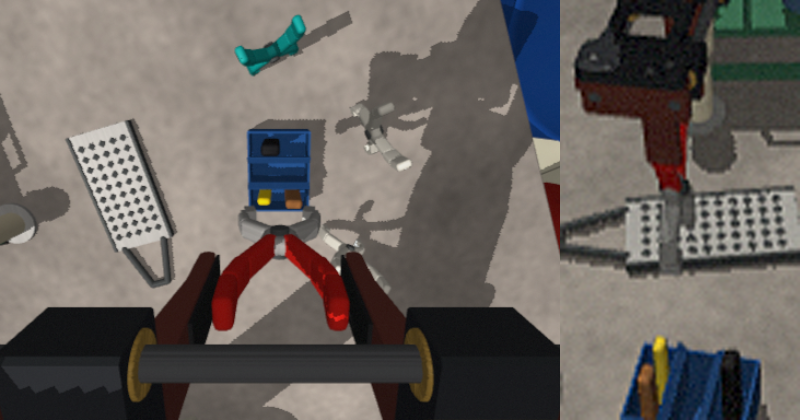

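servo_tool(
  series=[
    [[-0.4, -1.7, 0], [1, -0.3, -3], 0.34],
    [[-1, -4.6, -0.2], [1, -0.3, -8], 0.34],
    [[-1.7, -8.1, -0.4], [1, -0.3, -14], 0.34],
    [[-2.5, -11.6, -0.5], [1, -0.3, -20], 0.34],
    [[-3.2, -15.1, -0.5], [1, -0.3, -26], 0.34],
    [[-4, -18.6, -0.5], [1, -0.3, -32], 0.34],
    [[-4.7, -22.1, -0.5], [1, -0.3, -38], 0.34],
    [[-5.4, -25.6, -0.5], [1, -0.3, -44], 0.34],
    [[-6.2, -29.1, -0.5], [1, -0.3, -50], 0.34],
    [[-6.9, -32.5, -0.5], [1, -0.3, -56], 0.34],
  ],
)

```text
time: 6.13
ee_pos: [0.5146, -0.0879, 0.3755]
eef_rot: [-0.002, 0.959, 0.283, 0.002]
wrist_force: [1.1, 0.1, -2.6]
grip_width: 0.0581
```

```bash
python3 -c "
from h import *
go(.567,.168,.38,-11.5)"
```

```text
t 6.13 pos [ 0.5146 -0.0879  0.3755] yang -57.17 w 0.0581 F [ 1.1  0.1 -2.6] j [-0.19  0.14  1.72  0.01  1.29  0.8 ] 
shift [18.28, -18.66, -0.31] turn [-0.03, -0.33, -45.67]
```

servo_tool(
  series=[
    [[2.4, -2.4, 0], [0, -0.3, -6], 0.34],
    [[4.8, -4.9, 0], [0, -0.3, -12], 0.34],
    [[7.2, -7.3, 0], [0, -0.3, -18], 0.34],
    [[9.6, -9.8, 0], [0, -0.3, -24], 0.34],
    [[12, -12.2, -0.2], [0, -0.3, -30], 0.34],
    [[14.4, -14.7, -0.3], [0, -0.3, -36], 0.34],
    [[16.5, -16.8, -0.3], [0, -0.3, -41], 0.34],
    [[17.8, -18.2, -0.3], [0, -0.3, -44.5], 0.34],
    [[18.3, -18.7, -0.3], [0, -0.3, -45.7], 0.34],
    [[18.3, -18.7, -0.3], [0, -0.3, -45.7], 0.34],
  ],
)

```text
time: 6.97
ee_pos: [0.5664, 0.1695, 0.3783]
eef_rot: [-0.001, 0.774, 0.634, -0.001]
wrist_force: [-0.7, -0.3, -2.2]
grip_width: 0.058
```

Run:
```python
from h import *
import pickle
go(.567,.168,.38,-11.5)
D={n:cam(n) for n in('wrist','side','top')}; pickle.dump(D,open('d3.pkl','wb'))
I,K,P=D['wrist']; cv2.imwrite('pics/w3.png',cv2.resize(I[:,:,::-1],(800,600),interpolation=cv2.INTER_CUBIC))
for z in (.144,.166,.24): print(z,proj(K,P,[.567,.168,z])/.64)
```

```text
t 6.97 pos [0.5664 0.1695 0.3783] yang -11.36 w 0.058 F [-0.7 -0.3 -2.2] j [0.27 0.25 1.57 0.   1.32 0.47] 
shift [-0.14, 0.09, -0.17] turn [-0.14, 0.02, 0.14]
0.144 [401.97564033 261.39823467]
0.166 [402.04492436 268.27777665]
0.24 [402.35278939 298.84716578]
```

View pics/w3.png

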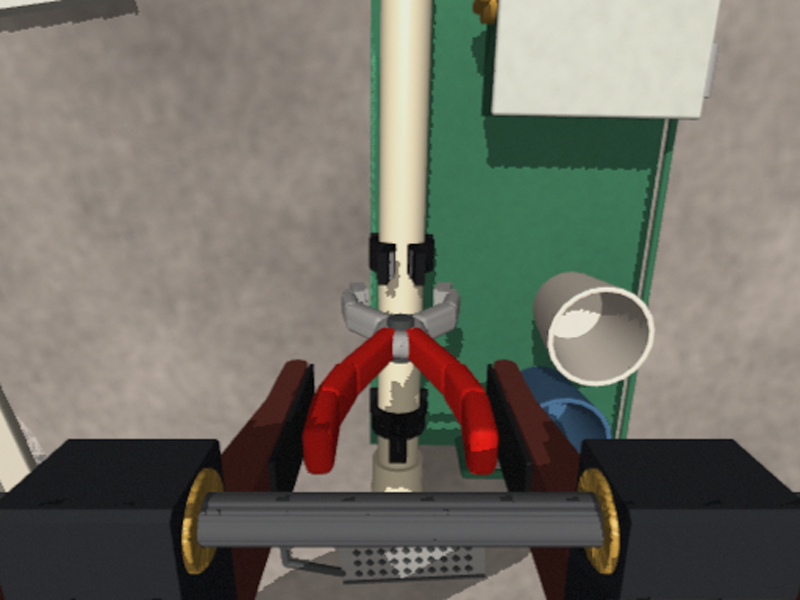

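Run:
```python
from h import *
import pickle
D=pickle.load(open('d3.pkl','rb'));D0=pickle.load(open('d0.pkl','rb'))
X=[.567,.168,.166]; out=[]
I,K,P=D['wrist']; b=(230,145); a=cv2.resize(I[145:195,215:300,::-1],None,fx=8,fy=8,interpolation=cv2.INTER_CUBIC); print('wrist crop origin 215,145 x8',a.shape)
for n in('side','top'):
    I,K,P=D0[n]; u,v=proj(K,P,X).astype(int); print(n,u,v,'origin',u-16,v-14); out.append(cv2.resize(I[v-14:v+14,u-16:u+16,::-1],(336,200*336//229),interpolation=cv2.INTER_CUBIC)[:200*336//229])
r=np.hstack(out); r=cv2.copyMakeBorder(r,0,0,0,max(0,680-r.shape[1]),cv2.BORDER_CONSTANT)[:190+110,:680]
m=np.vstack([a,r])[:600]; cv2.imwrite('pics/c3.png',cv2.resize(m,None,fx=min(1,600/m.shape[0]),fy=min(1,600/m.shape[0]))); print(m.shape)
```

```text
wrist crop origin 215,145 x8 (400, 680, 3)
side 242 111 origin 226 97
top 143 202 origin 127 188
(600, 680, 3)
```

View pics/c3.png

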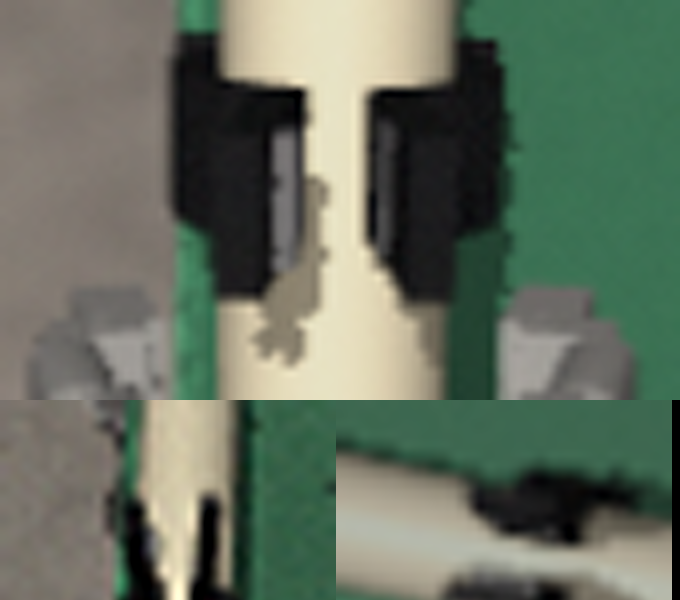

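Run:
```python
from h import *
import pickle
D=pickle.load(open('d3.pkl','rb')); I,K,P=D['wrist']
print('near edge',onz(K,P,(256.9,182.3),.177),'mid',onz(K,P,(256.9,171.5),.177))
X0=np.array([.567,.168]);yd=np.array([np.cos(np.radians(78.5)),np.sin(np.radians(78.5))])
# pipe axis dir from wrist image edges
h=cv2.cvtColor(I,cv2.COLOR_RGB2HSV); k=cv2.inRange(h,np.array((10,15,110)),np.array((35,120,255)))
pp=[]
for v in list(range(5,140,5)):
    u=np.nonzero(k[v,225:290])[0]+225; pp.append(onz(K,P,((u.min()+u.max()+1)/2,v+.5),.127))
pp=np.array(pp); f=np.polyfit(pp[:,1],pp[:,0],1); print('pipe angle',np.degrees(np.arctan2(1,f[0])),'x at y=.17',np.polyval(f,.17),'resid',np.std(pp[:,0]-np.polyval(f,pp[:,1])))
n=onz(K,P,(256.9,182.3),.177); e=n[:2]+.011*yd; print('centre from near edge',e); go(e[0],e[1],.312,-11.5)
```

```text
near edge [0.56485524 0.1595071  0.177     ] mid [0.56709769 0.17078184 0.177     ]
pipe angle 77.42731727563704 x at y=.17 0.5562450360421828 resid 0.0001632122914217071
centre from near edge [0.56704828 0.17028627]
t 7.12 pos [0.5665 0.1672 0.3792] yang -11.59 w 0.0582 F [-0.2 -0.4 -2.5] j [0.27 0.25 1.57 0.   1.32 0.47] 
shift [0.32, 0.0, 6.72] turn [-0.07, 0.02, -0.09]
```

Run:
```python
from h import *
import pickle
D=pickle.load(open('d3.pkl','rb')); I,K,P=D['wrist']
h=cv2.cvtColor(I,cv2.COLOR_RGB2HSV); print(h[100,225:290:3].tolist())
k=cv2.inRange(h,np.array((10,35,110)),np.array((35,120,255)))
pp=[];uu=[]
for v in list(range(5,140,5)):
    u=np.nonzero(k[v,238:285])[0]+238; uu.append((u.min(),u.max())); pp.append(onz(K,P,((u.min()+u.max()+1)/2,v+.5),.127))
pp=np.array(pp); f=np.polyfit(pp[:,1],pp[:,0],1); print(uu[::5],'pipe angle',np.degrees(np.arctan2(1,f[0])),'x at y=.17',np.polyval(f,.17),'resid',np.std(pp[:,0]-np.polyval(f,pp[:,1])))
```

```text
[[15, 36, 143], [13, 33, 138], [16, 32, 134], [12, 28, 137], [68, 69, 119], [74, 120, 113], [29, 45, 137], [21, 54, 202], [23, 50, 223], [23, 45, 231], [28, 34, 230], [28, 33, 232], [23, 45, 231], [22, 51, 222], [21, 54, 204], [21, 54, 170], [44, 50, 87], [74, 123, 112], [74, 122, 115], [73, 121, 114], [74, 120, 115], [73, 119, 114]]
[(np.int64(244), np.int64(275)), (np.int64(244), np.int64(274)), (np.int64(243), np.int64(273)), (np.int64(243), np.int64(272)), (np.int64(243), np.int64(272)), (np.int64(243), np.int64(271))] pipe angle 77.58691270070777 x at y=.17 0.5667260690364778 resid 0.0002362701053952917
```

servo_tool(
  series=[
    [[0.1, 0, 0.5], [0, 0, 0.8], 0.34],
    [[0.2, 0, 1], [0, 0, 0.8], 0.34],
    [[0.3, 0, 1.6], [0, 0, 0.8], 0.34],
    [[0.3, 0, 2.2], [0, 0, 0.8], 0.34],
    [[0.3, 0, 2.8], [0, 0, 0.8], 0.34],
    [[0.3, 0, 3.4], [0, 0, 0.8], 0.34],
    [[0.3, 0, 4], [0, 0, 0.8], 0.34],
    [[0.3, 0, 4.3], [0, 0, 0.8], 0.34],
    [[0.3, 0, 4.3], [0, 0, 0.8], 0.34],
    [[0.3, 0, 4.3], [0, 0, 0.8], 0.34],
  ],
)

```text
time: 7.95
ee_pos: [0.567, 0.1702, 0.3361]
eef_rot: [-0.0, 0.779, 0.627, -0.001]
wrist_force: [-0.1, -0.5, -2.3]
grip_width: 0.0577
```

Run:
```python
from h import *
import pickle
go(.567,.170,.309,-12.4)
I,K,P=cam('wrist'); pickle.dump((I,K,P),open('d4.pkl','wb'))
cv2.imwrite('pics/c4.png',cv2.resize(I[130:230,190:325,::-1],None,fx=5.5,fy=5.5,interpolation=cv2.INTER_CUBIC))
```

```text
t 7.95 pos [0.567  0.1702 0.3361] yang -12.39 w 0.0577 F [-0.1 -0.5 -2.3] j [0.27 0.29 1.62 0.   1.24 0.49] 
shift [-0.02, 0.01, 2.71] turn [-0.09, 0.03, 0.01]
```

View pics/c4.png

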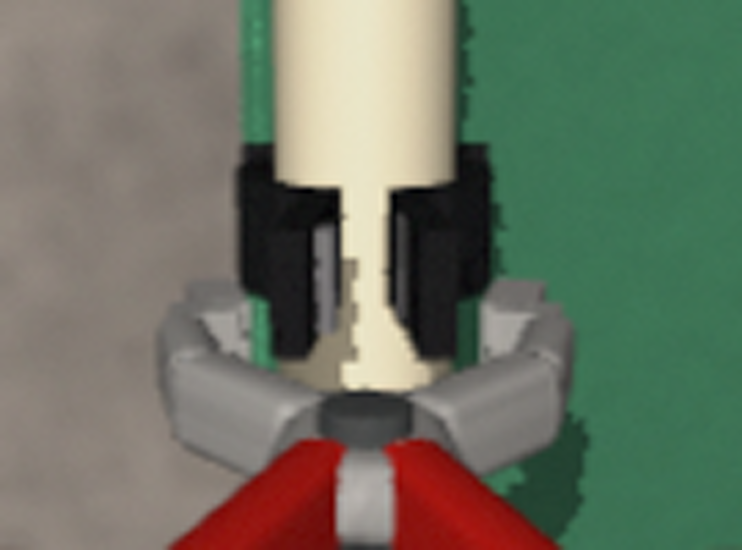

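servo_tool(
  series=[
    [[0, 0, 0.3], [0, 0, 0], 0.34],
    [[0, 0, 0.6], [0, 0, 0], 0.34],
    [[0, 0, 0.9], [0, 0, 0], 0.34],
    [[0, 0, 1.2], [0, 0, 0], 0.34],
    [[0, 0, 1.5], [0, 0, 0], 0.34],
    [[0, 0, 1.8], [0, 0, 0], 0.34],
    [[0, 0, 2.1], [0, 0, 0], 0.34],
    [[0, 0, 2.4], [0, 0, 0], 0.34],
    [[0, 0, 2.7], [0, 0, 0], 0.34],
    [[0, 0, 2.7], [0, 0, 0], 0.34],
  ],
)

```text
time: 8.83
ee_pos: [0.5668, 0.1701, 0.3086]
eef_rot: [-0.001, 0.779, 0.627, -0.001]
wrist_force: [0.1, -0.6, -2.6]
grip_width: 0.0583
```

Run:
```python
from h import *
go(.567,.170,.309,-12.4)
```

```text
t 8.83 pos [0.5668 0.1701 0.3086] yang -12.39 w 0.0583 F [ 0.1 -0.6 -2.6] j [0.27 0.31 1.65 0.   1.19 0.49] 
shift [-0.01, 0.02, -0.04] turn [-0.12, 0.04, 0.01]
```

No contact force. Now squeeze.

servo_tool(
  series=[
    [[0, 0, 0], [0, 0, 0], 0.38],
    [[0, 0, 0], [0, 0, 0], 0.41],
    [[0, 0, 0], [0, 0, 0], 0.44],
    [[0, 0, 0], [0, 0, 0], 0.47],
    [[0, 0, 0], [0, 0, 0], 0.5],
    [[0, 0, 0], [0, 0, 0], 0.53],
    [[0, 0, 0], [0, 0, 0], 0.56],
    [[0, 0, 0], [0, 0, 0], 0.59],
    [[0, 0, 0], [0, 0, 0], 0.62],
    [[0, 0, 0], [0, 0, 0], 0.64],
  ],
  newtons=40,
)

```text
time: 9.67
ee_pos: [0.567, 0.1701, 0.3086]
eef_rot: [-0.0, 0.779, 0.627, -0.001]
wrist_force: [0.2, -0.3, -3.1]
grip_width: 0.0322
```

servo_tool(
  series=[
    [[0, 0, 0], [0, 0, 0], 0.65],
    [[0, 0, 0], [0, 0, 0], 0.66],
    [[0, 0, 0], [0, 0, 0], 0.66],
    [[0, 0, 0], [0, 0, 0], 0.67],
    [[0, 0, 0], [0, 0, 0], 0.67],
    [[0, 0, 0], [0, 0, 0], 0.67],
    [[0, 0, 0], [0, 0, 0], 0.67],
    [[0, 0, 0], [0, 0, 0], 0.67],
    [[0, 0, 0], [0, 0, 0], 0.67],
    [[0, 0, 0], [0, 0, 0], 0.67],
  ],
)

```text
time: 10.5
ee_pos: [0.567, 0.1701, 0.3086]
eef_rot: [-0.0, 0.779, 0.627, -0.001]
wrist_force: [-1.0, -0.0, -2.1]
grip_width: 0.0297
```

Run:
```python
from h import *
go(.567,.170,.309,-12.4)
I,K,P=cam('wrist')
cv2.imwrite('pics/c5.png',cv2.resize(I[130:230,190:325,::-1],None,fx=5.5,fy=5.5,interpolation=cv2.INTER_CUBIC))
```

```text
t 10.5 pos [0.567  0.1701 0.3086] yang -12.38 w 0.0297 F [-1.  -0.  -2.1] j [0.27 0.31 1.65 0.   1.18 0.49] 
shift [-0.01, 0.01, -0.04] turn [-0.08, 0.04, 0.02]
```

View pics/c5.png

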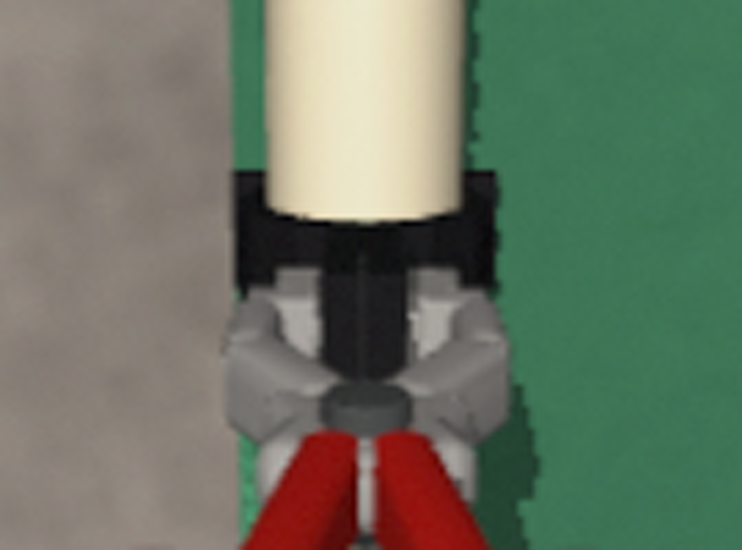

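The ears meet at crop column ~365 between the jaws, so the clip is shut. I'll open to 58 mm and check again.

servo_tool(
  series=[
    [[0, 0, 0], [0, 0, 0], 0.64],
    [[0, 0, 0], [0, 0, 0], 0.6],
    [[0, 0, 0], [0, 0, 0], 0.56],
    [[0, 0, 0], [0, 0, 0], 0.52],
    [[0, 0, 0], [0, 0, 0], 0.48],
    [[0, 0, 0], [0, 0, 0], 0.44],
    [[0, 0, 0], [0, 0, 0], 0.4],
    [[0, 0, 0], [0, 0, 0], 0.37],
    [[0, 0, 0], [0, 0, 0], 0.35],
    [[0, 0, 0], [0, 0, 0], 0.35],
  ],
  newtons=25,
)

```text
time: 11.38
ee_pos: [0.567, 0.1701, 0.3086]
eef_rot: [-0.0, 0.779, 0.627, -0.001]
wrist_force: [0.6, -0.5, -2.4]
grip_width: 0.0575
```

servo_tool(
  series=[
    [[0, 0, -0.3], [0, 0, 0], 0.35],
    [[0, 0, -0.7], [0, 0, 0], 0.35],
    [[0, 0, -1.2], [0, 0, 0], 0.35],
    [[0, 0, -1.8], [0, 0, 0], 0.35],
    [[0, 0, -2.5], [0, 0, 0], 0.35],
    [[0, 0, -3.3], [0, 0, 0], 0.35],
    [[0, 0, -4.3], [0, 0, 0], 0.35],
    [[0, 0, -5.4], [0, 0, 0], 0.35],
    [[0, 0, -6.5], [0, 0, 0], 0.35],
    [[0, 0, -7], [0, 0, 0], 0.35],
  ],
)

```text
time: 12.22
ee_pos: [0.5677, 0.1703, 0.3812]
eef_rot: [0.0, 0.779, 0.627, 0.001]
wrist_force: [-0.7, 0.5, -0.6]
grip_width: 0.0571
```

Run:
```python
from h import *
import pickle
go(.449,-.4154,.38,-113.8)
I,K,P=cam('wrist');pickle.dump((I,K,P),open('d6.pkl','wb'))
cv2.imwrite('pics/c6.png',cv2.resize(I[130:300,180:330,::-1],None,fx=3.5,fy=3.5,interpolation=cv2.INTER_CUBIC))
```

```text
t 12.22 pos [0.5677 0.1703 0.3812] yang -12.38 w 0.0571 F [-0.7  0.5 -0.6] j [0.27 0.25 1.56 0.   1.33 0.49] 
shift [-59.75, 0.96, 0.07] turn [0.01, -0.09, 101.42]
```

View pics/c6.png

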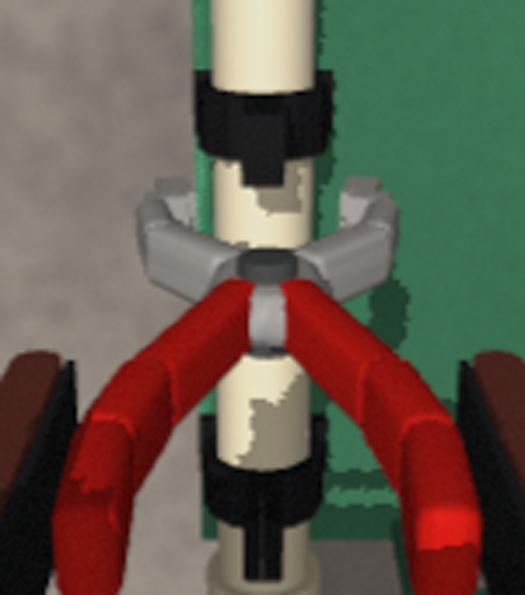

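servo_tool(
  series=[
    [[-1.8, 0, 0], [0, 0, 3], 0.35],
    [[-4.8, 0.1, 0], [0, 0, 8], 0.35],
    [[-8.3, 0.1, 0], [0, 0, 14], 0.35],
    [[-11.8, 0.2, 0], [0, 0, 20], 0.35],
    [[-15.3, 0.2, 0], [0, 0, 26], 0.35],
    [[-18.8, 0.3, 0], [0, 0, 32], 0.35],
    [[-22.3, 0.3, 0], [0, 0, 38], 0.35],
    [[-25.8, 0.4, 0], [0, 0, 44], 0.35],
    [[-29.3, 0.4, 0], [0, 0, 50], 0.35],
    [[-32.8, 0.5, 0], [0, 0, 56], 0.35],
  ],
)

```text
time: 13.1
ee_pos: [0.5016, -0.1526, 0.3811]
eef_rot: [-0.0, 0.983, 0.185, 0.001]
wrist_force: [0.8, -0.3, -1.4]
grip_width: 0.0574
```

```bash
python3 -c "
from h import *
go(.450,-.4165,.38,-113.8)"
```

```text
t 13.1 pos [ 0.5016 -0.1526  0.3811] yang -68.67 w 0.0574 F [ 0.8 -0.3 -1.4] j [-0.32  0.14  1.7   0.    1.3   0.88] 
shift [-14.41, 22.71, 0.08] turn [-0.05, -0.11, 45.13]
```

servo_tool(
  series=[
    [[-1.9, 3, 0], [0, 0, 6], 0.35],
    [[-3.8, 6, 0], [0, 0, 12], 0.35],
    [[-5.7, 9, 0], [0, 0, 18], 0.35],
    [[-7.6, 12, 0], [0, 0, 24], 0.35],
    [[-9.5, 15, 0], [0, 0, 30], 0.35],
    [[-11.4, 18, 0], [0, 0, 36], 0.35],
    [[-13, 20.5, 0], [0, 0, 41], 0.35],
    [[-14, 22.1, 0], [0, 0, 44], 0.35],
    [[-14.4, 22.7, 0], [0, 0, 45.1], 0.35],
    [[-14.4, 22.7, 0], [0, 0, 45.1], 0.35],
  ],
)

```text
time: 13.93
ee_pos: [0.4494, -0.4176, 0.3803]
eef_rot: [-0.001, 0.978, -0.207, 0.001]
wrist_force: [0.2, 0.2, -2.2]
grip_width: 0.0572
```

```bash
python3 -c "
from h import *
go(.450,-.4165,.225,-113.8)"
```

```text
t 13.93 pos [ 0.4494 -0.4176  0.3803] yang -113.89 w 0.0572 F [ 0.2  0.2 -2.2] j [-0.77  0.29  1.52  0.    1.34  1.22] 
shift [0.0, -0.1, 15.53] turn [-0.1, -0.04, -0.09]
```

servo_tool(
  series=[
    [[0, -0.1, 1], [0, 0, 0], 0.35],
    [[0, -0.1, 3], [0, 0, 0], 0.35],
    [[0, -0.1, 5.5], [0, 0, 0], 0.35],
    [[0, -0.1, 8], [0, 0, 0], 0.35],
    [[0, -0.1, 10.5], [0, 0, 0], 0.35],
    [[0, -0.1, 12.5], [0, 0, 0], 0.35],
    [[0, -0.1, 14], [0, 0, 0], 0.35],
    [[0, -0.1, 15], [0, 0, 0], 0.35],
    [[0, -0.1, 15.5], [0, 0, 0], 0.35],
    [[0, -0.1, 15.5], [0, 0, 0], 0.35],
  ],
)

```text
time: 14.77
ee_pos: [0.45, -0.4153, 0.2242]
eef_rot: [-0.001, 0.979, -0.206, -0.0]
wrist_force: [-1.0, 0.3, -2.3]
grip_width: 0.057
```

Run:
```python
from h import *
import pickle
go(.450,-.4165,.151,-113.8)
I,K,P=cam('wrist');J,K2,P2=cam('side'); pickle.dump((I,K,P,J,K2,P2),open('d7.pkl','wb'))
a=cv2.resize(I[110:290,190:330,::-1],(467,600),interpolation=cv2.INTER_CUBIC)
c=cv2.resize(J[220:310,210:260,::-1],(333,600),interpolation=cv2.INTER_CUBIC)
cv2.imwrite('pics/c7.png',np.hstack([a,c]))
```

```text
t 14.77 pos [ 0.45   -0.4153  0.2242] yang -113.8 w 0.057 F [-1.   0.3 -2.3] j [-0.77  0.43  1.68  0.    1.04  1.22] 
shift [0.06, 0.13, 7.32] turn [-0.14, 0.06, 0.0]
```

View pics/c7.png

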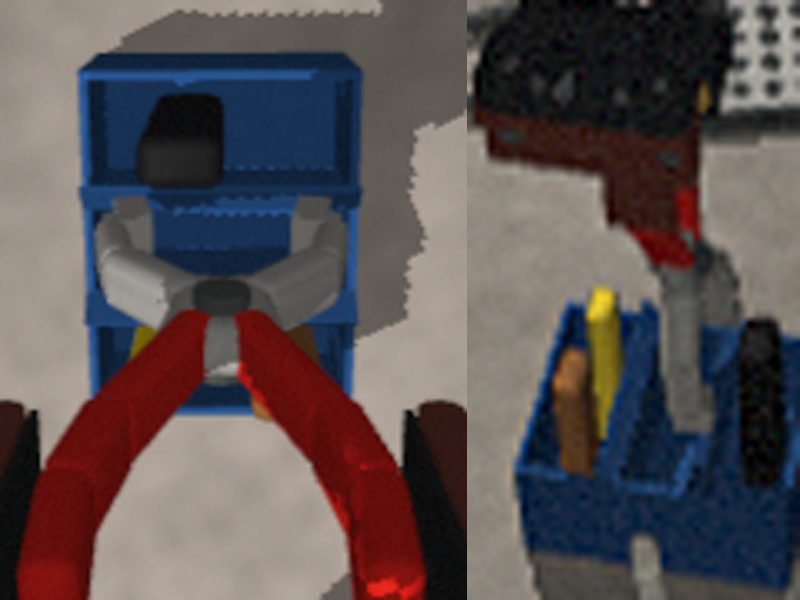

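Run:
```python
from h import *
import pickle
I,K,P,*_=pickle.load(open('d7.pkl','rb')); o=get_obs(); T=Rq(o['eef_rot'])
f=lambda c,r,z: print(c,r,z,(T.inv().apply(onz(K,P,(190+c*.3,110+r*.3),z)-o['ee_pos'])*1000).round(1))
f(222,198,.076); f(222,198,.078)
f(221,55,.052); f(221,68,.052);f(221,413,.052) 
f(221,188,.06);f(221,207,.06);f(221,292,.06); f(221,322,.06)
print((T.inv().apply(np.array([.449,-.4154,0])-o['ee_pos'])*1000).round(1))
```

```text
222 198 0.076 [ 14.6   0.5 150. ]
222 198 0.078 [ 15.1   0.5 148. ]
221 55 0.052 [4.890e+01 1.000e-01 1.741e+02]
221 68 0.052 [4.540e+01 1.000e-01 1.741e+02]
221 413 0.052 [-56.5   0.3 173.9]
221 188 0.06 [ 13.8   0.2 166. ]
221 207 0.06 [  8.5   0.2 166. ]
221 292 0.06 [-16.    0.3 166. ]
221 322 0.06 [-25.    0.3 166. ]
[-2.20e+00  1.00e-01  2.26e+02]
```

Run:
```python
from h import *
import pickle
from plant import read_camera
d2=pickle.load(open('d2.pkl','rb'))[:3];d3=pickle.load(open('d3.pkl','rb'))['wrist'];d6=pickle.load(open('d6.pkl','rb'));d7=pickle.load(open('d7.pkl','rb'))[:3]
T=np.array(read_camera('wrist')['tool_from_camera'])
for n,(I,K,P) in dict(d2=d2,d3=d3,d6=d6,d7=d7).items():
    h=cv2.cvtColor(I,cv2.COLOR_RGB2HSV)
    k=cv2.inRange(h,np.array((0,150,60)),np.array((6,255,255)))|cv2.inRange(h,np.array((174,150,60)),np.array((180,255,255))); k[:150]=0;k[:,:180]=0;k[:,340:]=0
    v,u=np.nonzero(k); r=[v[(u<256)].min(),v[u>=256].min()]; 
    # tool-frame ray at tool z plane for top of red (near pivot, z~.075) 
    def tz(uv,z):
        d=np.linalg.inv(K)@[*uv,1]; d=T[:3,:3]@[d[0],-d[1],-d[2]]; return (T[:3,3]+d*(z-T[2,3])/d[2])*1000
    print(n,'red top rows',r,'bottom',v.max(),'x@z70:',tz((256,np.mean(r)),.07).round(1))
    for row in (169.4,181.2,189): print('  foot',row,tz((256,row),.148).round(1))
print(get_obs()['time'])
```

```text
d2 red top rows [np.int64(214), np.int64(214)] bottom 301 x@z70: [ 3.7  0.9 70. ]
  foot 169.4 [ 16.1   0.8 148. ]
  foot 181.2 [  5.5   0.8 148. ]
  foot 189 [ -1.6   0.9 148. ]
d3 red top rows [np.int64(210), np.int64(210)] bottom 303 x@z70: [ 6.5  0.9 70. ]
  foot 169.4 [ 16.1   0.8 148. ]
  foot 181.2 [  5.5   0.8 148. ]
  foot 189 [ -1.6   0.9 148. ]
d6 red top rows [np.int64(210), np.int64(210)] bottom 303 x@z70: [ 6.5  0.9 70. ]
  foot 169.4 [ 16.1   0.8 148. ]
  foot 181.2 [  5.5   0.8 148. ]
  foot 189 [ -1.6   0.9 148. ]
d7 red top rows [np.int64(203), np.int64(203)] bottom 305 x@z70: [11.3  0.9 70. ]
  foot 169.4 [ 16.1   0.8 148. ]
  foot 181.2 [  5.5   0.8 148. ]
  foot 189 [ -1.6   0.9 148. ]
14.9167
```

servo_tool(
  series=[
    [[0, 0, 0], [0, -0.5, 0], 0.35],
    [[0, 0, 0], [0, -1, 0], 0.35],
    [[0, 0, 0], [0, -1.5, 0], 0.35],
    [[-0.1, 0, 0], [0, -2, 0], 0.35],
    [[-0.1, 0, 0], [0, -2.5, 0], 0.35],
    [[-0.15, 0, 0], [0, -3, 0], 0.35],
    [[-0.2, 0, 0], [0, -3.5, 0], 0.35],
    [[-0.2, 0, 0], [0, -4, 0], 0.35],
    [[-0.2, 0, 0], [0, -4, 0], 0.35],
    [[-0.2, 0, 0], [0, -4, 0], 0.35],
  ],
)

```text
time: 15.75
ee_pos: [0.4489, -0.4159, 0.2263]
eef_rot: [-0.008, 0.978, -0.206, -0.033]
wrist_force: [-0.4, 0.7, -2.2]
grip_width: 0.0572
```

Run:
```python
from h import *
from plant import read_camera
go(.450,-.4165,.151,-113.8)
o=get_obs();M=Rq(o['eef_rot']);c=read_camera('wrist');I=np.array(c['pixels']);K=np.array(c['intrinsics']);T=np.array(c['tool_from_camera'])
W=np.eye(4);W[:3,:3]=M.as_matrix();W[:3,3]=o['ee_pos'];P=W@T
h=cv2.cvtColor(I,cv2.COLOR_RGB2HSV)
k=cv2.inRange(h,np.array((0,150,60)),np.array((6,255,255)))|cv2.inRange(h,np.array((174,150,60)),np.array((180,255,255))); k[:150]=0;k[:,:180]=0;k[:,340:]=0
v,u=np.nonzero(k); r=(v[u<256].min()+v[u>=256].min())/2
g=cv2.inRange(h,np.array((0,0,45)),np.array((180,70,255))); g[:,:222]=0;g[:,295:]=0;
for cc in (229,231,283,285): 
    s=np.nonzero(g[140:200,cc])[0]+140; print(cc,s[:1],s[-1:])
def tz(uv,z):
    d=np.linalg.inv(K)@[*uv,1]; d=T[:3,:3]@[d[0],-d[1],-d[2]]; return T[:3,3]+d*(z-T[2,3])/d[2]
print('red row',r,'x@70',tz((256,r),.07)[0]*1000-8)
for row in (165,169,173,177,181): x=tz((256,row),.148);w=M.apply(x)+o['ee_pos']; print(row,(x*1000).round(1),w.round(4))
b=cv2.inRange(h,np.array((105,120,20)),np.array((125,255,255)));b[:90]=0;b[250:]=0;b[:,:190]=0;b[:,320:]=0
v,u=np.nonzero(b); print('blue rows',v.min(),v.max(),u.min(),u.max(),(onz(K,P,(256,v.min()),.052)+onz(K,P,(256,v.max()+1),.052))/2)
cv2.imwrite('pics/c8.png',cv2.resize(I[110:290,190:330,::-1],(467,600),interpolation=cv2.INTER_CUBIC))
```

```text
t 15.75 pos [ 0.4489 -0.4159  0.2263] yang -113.85 w 0.0572 F [-0.4  0.7 -2.2] j [-0.76  0.46  1.63 -0.02  1.12  1.24] 
shift [0.63, 0.02, 7.5] turn [-0.07, 3.86, -0.05]
229 [168] [199]
231 [168] [199]
283 [168] [199]
285 [169] [199]
red row 203.0 x@70 3.3073605689633094
165 [ 20.    0.9 148. ] [ 0.4578 -0.4205  0.0773]
169 [ 16.5   0.9 148. ] [ 0.4545 -0.4191  0.0775]
173 [ 12.9   0.9 148. ] [ 0.4513 -0.4177  0.0777]
177 [  9.3   0.9 148. ] [ 0.448  -0.4163  0.078 ]
181 [  5.7   0.9 148. ] [ 0.4447 -0.4148  0.0782]
blue rows 111 220 212 297 [ 0.4474168  -0.41594386  0.052     ]
```

servo_tool(
  series=[
    [[0.05, 0, 0.7], [0, 0, 0], 0.35],
    [[0.1, 0, 1.4], [0, 0, 0], 0.35],
    [[0.14, 0, 2.1], [0, 0, 0], 0.35],
    [[0.19, 0, 2.8], [0, 0, 0], 0.35],
    [[0.24, 0, 3.5], [0, 0, 0], 0.35],
    [[0.28, 0, 4.2], [0, 0, 0], 0.35],
    [[0.33, 0, 4.9], [0, 0, 0], 0.35],
    [[0.38, 0, 5.6], [0, 0, 0], 0.35],
    [[0.42, 0, 6.2], [0, 0, 0], 0.35],
    [[0.46, 0, 6.7], [0, 0, 0], 0.35],
  ],
)

```text
time: 16.63
ee_pos: [0.4488, -0.4157, 0.1583]
eef_rot: [-0.008, 0.978, -0.207, -0.033]
wrist_force: [-0.8, 0.8, -2.2]
grip_width: 0.0572
```

Run:
```python
from h import *
go(.449,-.4159,.151,-113.8)
```

```text
t 16.63 pos [ 0.4488 -0.4157  0.1583] yang -113.86 w 0.0572 F [-0.8  0.8 -2.2] j [-0.76  0.54  1.68 -0.03  0.99  1.25] 
shift [0.08, 0.01, 0.72] turn [-0.08, 3.89, -0.05]
```

In the pocket, no contact yet. Easing down until the floor takes the weight.

servo_tool(
  series=[
    [[0.01, 0, 0.1], [0, 0, 0], 0.35],
    [[0.01, 0, 0.2], [0, 0, 0], 0.35],
    [[0.02, 0, 0.3], [0, 0, 0], 0.35],
    [[0.03, 0, 0.4], [0, 0, 0], 0.35],
    [[0.03, 0, 0.5], [0, 0, 0], 0.35],
    [[0.04, 0, 0.6], [0, 0, 0], 0.35],
    [[0.04, 0, 0.65], [0, 0, 0], 0.35],
    [[0.05, 0, 0.7], [0, 0, 0], 0.35],
    [[0.05, 0, 0.7], [0, 0, 0], 0.35],
    [[0.05, 0, 0.7], [0, 0, 0], 0.35],
  ],
)

```text
time: 17.47
ee_pos: [0.4493, -0.4161, 0.1521]
eef_rot: [-0.007, 0.978, -0.207, -0.032]
wrist_force: [-0.5, 0.9, 5.9]
grip_width: 0.057
```

Run:
```python
from h import *
go(.449,-.4159,.151,-113.8)
```

```text
t 17.47 pos [ 0.4493 -0.4161  0.1521] yang -113.85 w 0.057 F [-0.5  0.9  5.9] j [-0.76  0.55  1.68 -0.03  0.98  1.25] 
shift [-0.03, -0.01, 0.12] turn [-0.05, 3.81, -0.05]
```

servo_tool(
  series=[
    [[0, 0, 0], [0, 0, 0], 0.32],
    [[0, 0, 0], [0, 0, 0], 0.29],
    [[0, 0, 0], [0, 0, 0], 0.27],
    [[0, 0, 0], [0, 0, 0], 0.25],
    [[0, 0, 0], [0, 0, 0], 0.23],
    [[0, 0, 0], [0, 0, 0], 0.2],
    [[0, 0, 0], [0, 0, 0], 0.15],
    [[0, 0, 0], [0, 0, 0], 0.1],
    [[0, 0, 0], [0, 0, 0], 0.05],
    [[0, 0, 0], [0, 0, 0], 0],
  ],
)

```text
time: 18.3
ee_pos: [0.4494, -0.4162, 0.1523]
eef_rot: [-0.007, 0.978, -0.207, -0.032]
wrist_force: [0.3, 0.5, 0.5]
grip_width: 0.0864
```

Run:
```python
from h import *
import pickle
go(.449,-.4159,.29,-113.8)
d=cam('wrist')
I=d[0];h=cv2.cvtColor(I,cv2.COLOR_RGB2HSV)
k=cv2.inRange(h,np.array((0,150,60)),np.array((6,255,255)))|cv2.inRange(h,np.array((174,150,60)),np.array((180,255,255)));k[:150]=0;k[:,:150]=0;k[:,360:]=0
v,u=np.nonzero(k);print(u.min(),u.max(),v.min(),v.max())
for r in range(v.min(),v.max(),12): s=u[v==r]; print(r,s.min(),s.max())
```

```text
t 18.3 pos [ 0.4494 -0.4162  0.1523] yang -113.85 w 0.0864 F [0.3 0.5 0.5] j [-0.76  0.55  1.68 -0.03  0.98  1.25] 
shift [-0.96, -0.02, -13.74] turn [-0.05, 3.79, -0.05]
184 328 198 289
198 245 267
210 227 285
222 210 302
234 199 313
246 192 320
258 186 325
270 184 328
282 185 326
```

Symmetric handles, gripper free. Retract straight up, then check.

servo_tool(
  series=[
    [[-0.03, 0, -0.5], [0, 0, 0], 0],
    [[-0.1, 0, -1.5], [0, 0, 0], 0],
    [[-0.2, 0, -3], [0, 0, 0], 0],
    [[-0.34, 0, -5], [0, 0, 0], 0],
    [[-0.5, 0, -7.5], [0, 0, 0], 0],
    [[-0.7, 0, -10], [0, 0, 0], 0],
    [[-0.85, 0, -12.5], [0, 0, 0], 0],
    [[-0.95, 0, -13.7], [0, 0, 0], 0],
    [[-0.95, 0, -13.7], [0, 3.8, 0], 0],
    [[-0.95, 0, -13.7], [0, 3.8, 0], 0],
  ],
)

```text
time: 19.18
ee_pos: [0.4486, -0.4159, 0.291]
eef_rot: [0.0, 0.978, -0.207, 0.002]
wrist_force: [-1.3, -0.3, -1.7]
grip_width: 0.0883
```

Run:
```python
from h import *
import pickle
go(.447,-.4117,.29,-113.3)
D={n:cam(n) for n in('wrist','side','top')}; D0=pickle.load(open('d0.pkl','rb'))
rd=lambda I:(lambda h:cv2.inRange(h,np.array((0,150,70)),np.array((6,255,255)))|cv2.inRange(h,np.array((174,150,70)),np.array((180,255,255))))(cv2.cvtColor(I,cv2.COLOR_RGB2HSV))
for n,b in(('side',(224,235,256,285)),):
    for E in(D0,D): k=rd(E[n][0])[b[1]:b[3],b[0]:b[2]]; v,u=np.nonzero(k); print(n,u.min()+b[0],u.max()+b[0],v.min()+b[1],v.max()+b[1],len(u))
I,K,P=D['wrist'];k=rd(I);k[:150]=0;k[215:]=0;k[:,:200]=0;k[:,310:]=0;v,u=np.nonzero(k);print('wrist (before: 219 296 164 199)',u.min(),u.max(),v.min(),v.max(),onz(K,P,((u.min()+u.max()+1)/2,v.max()-12),.152))
w=cv2.resize(I[110:240,180:330,::-1],(400,347),interpolation=cv2.INTER_CUBIC)
J=D['side'][0]; a=cv2.resize(J[90:165,225:310,::-1],(400,353),interpolation=cv2.INTER_CUBIC); b=cv2.resize(J[220:320,200:300,::-1],(353,353),interpolation=cv2.INTER_CUBIC)
m=np.zeros((353,800,3),np.uint8); m[:347,:400]=w; m[:,400:]=a
T=cv2.resize(D['top'][0][130:270,30:320,::-1],(500,241)); z=np.zeros((241,800,3),np.uint8); z[:,:500]=T; z[:,500:741]=cv2.resize(b,(241,241)); cv2.imwrite('pics/c9.png',np.vstack([m,z]))
```

```text
t 19.18 pos [ 0.4486 -0.4159  0.291 ] yang -113.87 w 0.0883 F [-1.3 -0.3 -1.7] j [-0.77  0.36  1.62  0.    1.16  1.22] 
shift [-0.31, -0.33, 0.1] turn [-0.01, -0.22, -0.57]
side 233 244 244 278 250
side 234 245 245 279 248
wrist (before: 219 296 164 199) 217 294 164 198 [ 0.45201916 -0.41838964  0.152     ]
```

View pics/c9.png

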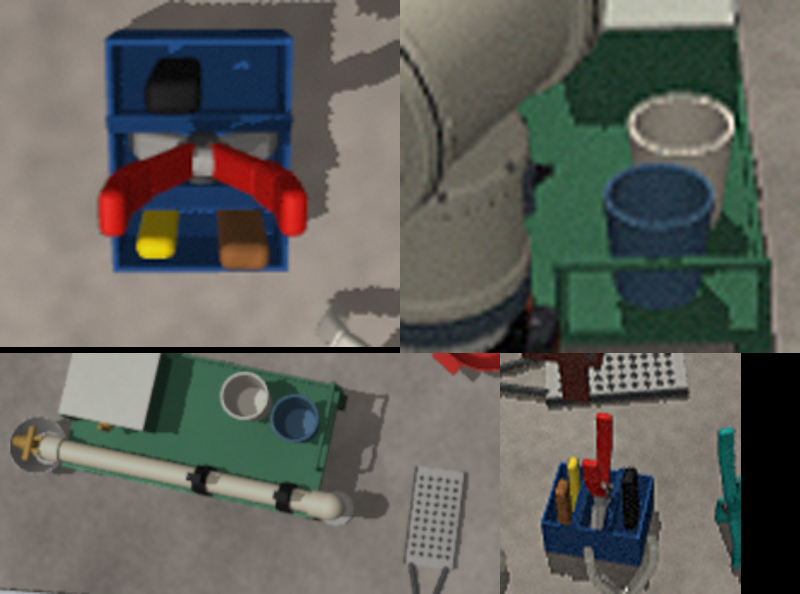

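Pliers are back within 1 px of their starting image position and upright, the clip reads shut, and the cups and grater are in place.

```bash
python3 -c "
from plant import *
print(hand_in())"
```

```text
the job is handed in; nothing more can be done
None
```

I squeezed the clip shut with the pliers and put the pliers back upright in their pocket. I then let go and handed the job in at about 19 s; the hand-in gave no verdict.

**Clip:** Wrist images taken during the squeeze and after lifting away show the ears together, and the final top view also shows the clip shut. The gripper stayed about 10 cm above the clip throughout. I couldn't read the clip's joint angle, so "shut" rests on the images alone.

**Pliers:** They swung a few degrees in the grip while being carried, so I tilted the tool 4° before lowering them. They were set on the pocket floor with about 8 N of contact. After release, the side view has the red handles within 1 px of where they started.

**Small disagreement:** A rough wrist-camera fit puts the handles about 4 mm from where the same camera first saw them. The side view shows no such shift, and 4 mm is within the 12 mm allowed.

**Cups and grater:** They look unmoved in the final top view, but I didn't measure them.

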